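# Lock the sprung plunger of a levelling fixture under its keeper plate

### The arm

A 7-joint arm with a two-finger parallel gripper is mounted at the origin on a cart in front of the work surface, level with it; the furniture and walls round the work are solid. World frame = base frame: x ahead of the robot, y to its left, z up, the work surface at z = 0. Lengths are in m, angles in rad, forces in N, time in s.
With the tool pointing down it reaches from about 0.35 to 0.9 m from the base axis. Payload 19.9 kg.
Tool frame: the origin (TCP) lies on the centre line of the jaws, within the pads' length; the fingertips stand 19 mm ahead of it and the grasp point (between the pads) is the TCP; z points along the fingers, y is the line along which they close (so a half turn about z gives the same grasp; the last joint's range is limited). The gripper opens to 94 mm and grips with 3 to 60 N. Pads are 16 mm wide; open, the fingers measure 119 mm over their backs; the gripper's body (75 mm by 177 mm) begins 78 mm behind the grasp point.
Start: joints at [1.296, 0.417, -0.01, 1.614, 0.005, 1.111, -0.053], TCP at [0.145, -0.608, 0.224] pointing down, gripper open.
Joint ranges: [-2.81, 2.81], [-0.39, 2.02], [-1.27, 1.25], [0.06, 2.57], [-1.19, 4.33], [0.19, 2], [-2.82, 2.82]. Speed limits (rad/s): [1.89, 1.89, 2.39, 2.39, 3.01, 3.01, 3.01].

### API

Orientations are given as [roll, pitch, yaw] about the fixed x, y, z axes, in that order (R = Rz(yaw) Ry(pitch) Rx(roll)).
In Python, from rig import ctrl gives the robot as it stands.
- The arm moves only by the tool step_arm, never from a script. Its argument "series" is a list of rows, each a list of 3 entries, a list of its own where there are three numbers: the finger opening in mm, from 0 to 94, then the shift along the tool's x, y, z in mm, then the turn, a rotation vector about the tool's x, y, z in degrees. In form: [[grip, [tx, ty, tz], [wx, wy, wz]], ...]. A call has 1 to 8 rows; each row shifts and turns the commanded pose from where the row before left it, along the tool's axes as they then stand; what a row does not reach is not made up. A row lasts 1/8 s, in which the tool goes at most 62.5 mm and 10.7 degrees, less where a joint would pass 70% of its speed; a pose out of reach is approached as far as the arm can. A call is refused whole if a number of a shift passes 62.5 or a number of a turn 10.7, either way. A call with a gripper value outside its range is refused whole. The fingers move at their own pace and stop on an object; "squeeze" is the grip in N (left out, the last holds). Time passes only in rows, so rows that do not move let the fingers close. It gives the time, the measured TCP pose, the force, the opening and the grip force at its end, in the units of the state.
- ctrl.sense(): the state, without advancing time (a new reading comes with each control period).
- ctrl.snapshot(name): name is "scene" or "top" or "wrist"; returns a dict with "color" (384x512x3 uint8, red, green, blue), "fovy" (degrees; the focal length in pixels is half the picture's height over the tangent of half this angle, whatever the lens; pixels are square), "cx", "cy" (the principal point, pixels), "rvec" (rotation vector, rad) and "tvec" (3), from world to camera coordinates, as OpenCV has them; the wrist camera has in their place "hand_eye" (4x4, takes a point from camera to tool coordinates, whose origin is the TCP and whose axes are the flange's). Camera axes: x right, y down, z forward; pixel columns grow to the right and rows downward; lengths in m; the calibration is good to about 2 mm. A picture is of the moment at which its call begins: read the wrist's pose just before it. There is no depth.
- ctrl.job_done(): hands the job in; it is judged then, once.
The state is a dict: "clock": time; "joint_pos": joint angles; "qvel": joint speeds; "effort": joint torques, N m; "tcp_pos": TCP position; "tool_rot": TCP orientation; "force": force on the tool from outside, world axes, zero at the start; "ft_torque": the same for the moment, N m; "width": finger opening in m; "finger_force": force on a finger pad.
Only numpy, scipy, OpenCV 4.12 (cv2) and the standard library are available. Lean on these libraries where they do the work, as an engineer would, in place of code of your own. Each camera call takes 0.05 s, during which the arm holds its last target. There are 200 camera calls.

### The job

Lock the fixture's spring plunger down for transport: use the loose keeper plate to push the plunger into its housing in front of the two lips, then, still holding it down on the deck, slide the plate under both lips right up to the end stops and let go, so that the plate springs up behind the teeth and traps the plunger. Press and slide by feel and gently, without forcing the plate against the fixture, and leave the other things on the worktop where they are.

Things in the scene. Friction and masses are not known exactly. Their poses are not given: they have to be found in the camera images.
- base: Grey foot plate, 142 x 104 x 10 mm, fixed to the worktop, under the fixture's steel head (on four posts, square to it). Origin on the worktop below the plunger's axis; x = direction in which the keeper slides home. The head's flat top, the deck (x -72 to 46, y -45 to 45 mm), lies 58 to 78 mm above the worktop: set differently each time, not reported, to be felt.
- lips (a point): Point on the worktop at the base's origin. Above it, on the deck at base x -12.5 to 12.5 mm, are two alloy lips, one each side: 48 mm gap between lips, 73 mm between their webs, tops 17 mm above deck. Under each lip a pocket 9.6 mm high, x -8.5 to 8.5; its +x end shut by an end stop down to the deck, its -x mouth narrowed by a 4 mm long tooth to 7.6 mm above the deck.
- set_down (a point): Point on the worktop at base x -28 mm, y 0. With the keeper's origin above it, and the keeper's x axis along the base's x, the keeper can be lowered on to the deck in front of the lips and its front part covers the plunger. (The wings clear the lips at base x -20 mm or less.)
- keeper: Loose steel plate, 0.12 to 0.2 kg, 76 (x) x 40 (y) x 6 mm; a wing each side at mid-length (14 mm long in x, 6 thick, out to y +-34); upright grip block on the middle, 24 (x) x 30 (y) mm, 6 to 50 mm above the underside. Origin: centre of underside. Same after a half turn. Home: origin over the plunger, x along base x. Keep its force on the fixture below 70 N (touch down at some 5 mm/s).
- plunger (a joint): Upright steel spring plunger, 22 mm diameter, flat top, in the head at base x = y = 0. Value in m: 0 = out, top 12 mm above the deck; 0.012 = flush with the deck; about 0.0084 when the keeper is trapped in the pockets. Needs about 4 N to start, 10 N at flush; comes out again when let go.
- specimen_black: Bystander: black cylindrical resin-mounted specimen, 30 mm diameter, 19 mm high, origin at the centre of its underside.
- timer: Bystander: white lab timer, 39 x 66 x 58 mm, origin at the centre of its underside.
- driver: Bystander: screwdriver lying down, 162 x 25 x 24 mm, origin under its middle.
There are look-alikes about, which are no part of the job. What is shaped like the base but red is not meant.

How it is judged:
By the outcome, as a careful person would: the job done as asked, in the order asked, and still so for the second after the job is handed in, with the robot touching nothing.
It also fails if it takes over 51 s, if anything falls off the work surface, if the arm or the gripper's body presses on something with over 40 N, if the wrist force passes 120 N, or if a joint passes its speed limit or range.

## Working session

There is one attempt and no reset: what is moved stays moved. The work goes in short steps, Python scripts to look and compute and a tool call to move; the robot and the scene stay as the last step left them, time stands still between calls to the robot, and variables do not carry over. Pictures are saved under pics/ and viewed, at most 10 in all, crops included, and the job is handed in when it is done.

Besides the shell and the picture viewer there is one more tool, called after "Emit:" by a JSON object that holds its "method" and its "body". step_arm: Moves the arm, as the interface text tells. Its arguments: {"type":"object","properties":{"series":{"type":"array"},"squeeze":{"type":"number"}},"required":["series"]}

```bash
ls; mkdir -p pics
cat > h.py <<'E'
import numpy as np,cv2
from rig import ctrl
from scipy.spatial.transform import Rotation as R
def snap(n,f):
    s=ctrl.sense(); d=ctrl.snapshot(n); cv2.imwrite(f'pics/{f}.png',d['color'][...,::-1])
    h,w=d['color'].shape[:2]; F=h/2/np.tan(np.radians(d['fovy'])/2)
    K=np.array([[F,0,d['cx']],[0,F,d['cy']],[0,0,1]])
    if 'hand_eye' in d:
        T=np.eye(4);T[:3,:3]=R.from_euler('xyz',s['tool_rot']).as_matrix();T[:3,3]=s['tcp_pos'];T=T@np.array(d['hand_eye'])
    else:
        r=cv2.Rodrigues(np.array(d['rvec'],float))[0];T=np.eye(4);T[:3,:3]=r.T;T[:3,3]=-r.T@np.array(d['tvec'])
    np.savez(f'pics/{f}.npz',K=K,T=T,c=d['color']); return K,T,d['color']
def ray(K,T,p,z):
    p=np.atleast_2d(p).astype(float); d=np.c_[(p-K[:2,2])/K[0,0],np.ones(len(p))]@T[:3,:3].T
    o=T[:3,3]; return (o+d*((z-o[2])/d[:,2])[:,None])[:,:2]
def load(f):
    a=np.load(f'pics/{f}.npz'); return a['K'],a['T'],a['c']
E
python3 - <<'E'
from h import *
print(ctrl.sense())
a=snap('scene','s1');b=snap('top','t1');print(a[1],b[1],b[0])
E
```

```text
pics
{'clock': 0.0, 'joint_pos': array([ 1.29549778,  0.41796776, -0.01030323,  1.61413039,  0.00471427,
        1.11071846, -0.05299913]), 'qvel': array([-0.001003  ,  0.00069531, -0.00025238, -0.00024342,  0.00063838,
       -0.00040075, -0.00051359]), 'effort': array([ 1.27038624e-03, -8.51259542e+01,  6.39088713e-01, -4.25989294e+01,
       -4.88279003e-02,  1.86203403e-02,  1.64740100e-04]), 'tcp_pos': array([ 0.1447038 , -0.60766908,  0.22384757]), 'tool_rot': array([-3.14039651e+00,  1.03003136e-04,  2.33814093e-01]), 'force': array([ 0.0645611 ,  0.10164937, -0.15577119]), 'ft_torque': array([ 0.02271565,  0.02894763, -0.02298309]), 'finger_force': 0.0, 'width': 0.09388640926894509}
[[-0.77261977 -0.29095057  0.56427516  0.06104327]
 [-0.63462389  0.32924541 -0.69917807  0.66136306]
 [ 0.01764125 -0.8983013  -0.4390257   0.46346874]
 [ 0.          0.          0.          1.        ]] [[-3.70045371e-02 -9.79063567e-01  2.00162922e-01  3.28648642e-01]
 [-9.99314971e-01  3.63555488e-02 -6.91833695e-03  3.58358065e-02]
 [-5.03541230e-04 -2.00281814e-01 -9.79738200e-01  1.15417996e+00]
 [ 0.00000000e+00  0.00000000e+00  0.00000000e+00  1.00000000e+00]] [[357.84260066   0.         252.71385662]
 [  0.         357.84260066 185.46979005]
 [  0.           0.           1.        ]]
```

View pics/t1.png

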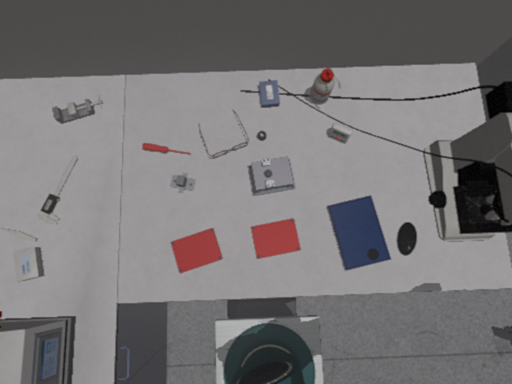

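View pics/s1.png

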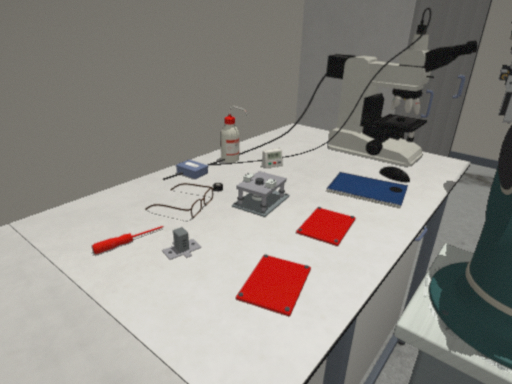

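Top view: fixture at about (272,174) with the plunger near (268,173), keeper at (182,183), driver (165,149), specimen (262,135), timer (341,132); the red plates are decoys.

Run:
```python
from h import *
K,T,c=load('t1')
for n,p,z in [('keeper',(182,183),.02),('base',(272,174),.07),('spec',(262,135),.02),('driver',(165,149),.01),('timer',(341,132),.03)]: print(n,ray(K,T,p,z).round(3))
a=cv2.resize(c[140:215,160:310],None,fx=5,fy=5,interpolation=2)
cv2.imwrite('pics/t1c.png',a[...,::-1])
print(ctrl.snapshot('wrist')['hand_eye'])
```

```text
keeper [[0.577 0.256]]
base [[ 0.584 -0.033]]
spec [[ 0.731 -0.009]]
driver [[0.697 0.315]]
timer [[ 0.728 -0.271]]
[[-9.70067548e-04 -9.73026131e-01 -2.30692886e-01  6.76057634e-02]
 [ 9.99998312e-01 -5.83852084e-04 -1.74241427e-03 -7.38377559e-04]
 [ 1.56072409e-03 -2.30694186e-01  9.73025054e-01 -1.59610952e-01]
 [ 0.00000000e+00  0.00000000e+00  0.00000000e+00  1.00000000e+00]]
```

View pics/t1c.png

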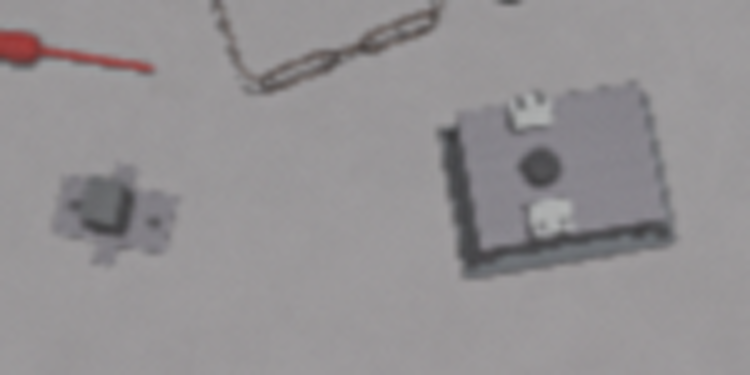

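Emit:
{"method": "step_arm", "body": {"series": [[94,[30,-32,-10],[0,0,6.4]],[94,[42,-43,-8],[0,0,0]],[94,[42,-43,-8],[0,0,0]],[94,[42,-43,-8],[0,0,0]],[94,[42,-43,-8],[0,0,0]],[94,[42,-43,0],[0,0,0]],[94,[42,-43,0],[0,0,0]],[94,[42,-43,0],[0,0,0]]], "squeeze": 50}}

```text
clock: 1.15
tcp_pos: [0.4225, -0.2336, 0.2666]
tool_rot: [3.141, -0.0, 0.122]
force: [0.4, -0.2, 0.6]
width: 0.0941
finger_force: 0.0
```

Emit:
{"method": "step_arm", "body": {"series": [[94,[42,-43,0],[0,0,0]],[94,[42,-43,0],[0,0,0]],[94,[42,-43,0],[0,0,0]],[94,[42,-43,0],[0,0,0]],[94,[10,-14,0],[0,0,0]],[94,[0,0,0],[0,0,0]]]}}

```text
clock: 1.9
tcp_pos: [0.5756, -0.0284, 0.266]
tool_rot: [-3.141, 0.001, 0.124]
force: [-1.0, -0.7, 0.1]
width: 0.0939
finger_force: 0.0
```

Run:
```python
from h import *
s=ctrl.sense();print(s['clock'],s['tcp_pos'],np.degrees(s['tool_rot']))
a=snap('wrist','w1')
```

```text
1.9 [ 0.57564698 -0.02842543  0.26599082] [-1.79973700e+02  4.91337927e-02  7.08012835e+00]
```

View pics/w1.png

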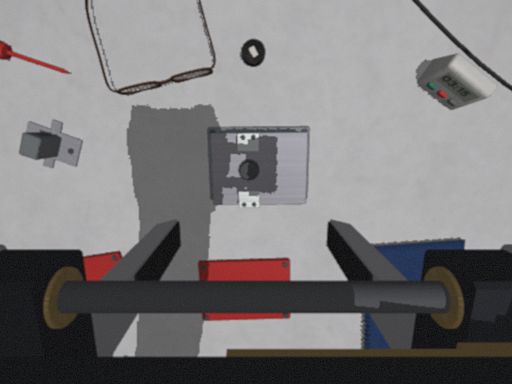

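The wrist view shows the deck at cols 209–309, rows 127–204, lips near (247,138) and (249,200), plunger (249,170), keeper at (50,145).

Run:
```python
from h import *
K,T,c=load('w1')
a=cv2.resize(c[115:215,200:320],None,fx=6,fy=6,interpolation=cv2.INTER_NEAREST)
cv2.imwrite('pics/w1c.png',a[...,::-1])
print(K)
g=c.astype(int)
np.set_printoptions(linewidth=250)
print(g[170,200:315:1].sum(1)//3)
```

```text
[[295.87204826   0.         253.17415891]
 [  0.         295.87204826 196.66167713]
 [  0.           0.           1.        ]]
[103 103 103 106 103 105 103 105  97  75  69  70  76  83  82  79  83  81  79  83  80  82  80  82  81  83  81  78  92 122 149 154 150 153 152 154 150 140 103  56  61  73  79  76  75  81  79  67  48  43  39  41  40  46  44  40  42  39  47  64  80  83
  82  78  80  82  80  82  82  79  81  80  81  82  74  84 119 156 162 159 158 160 160 159 157 160 160 161 159 161 159 162 159 162 161 161 162 160 161 163 161 162 161 162 161 155 131 118 145 176 180 181 179 178 179]
```

View pics/w1c.png

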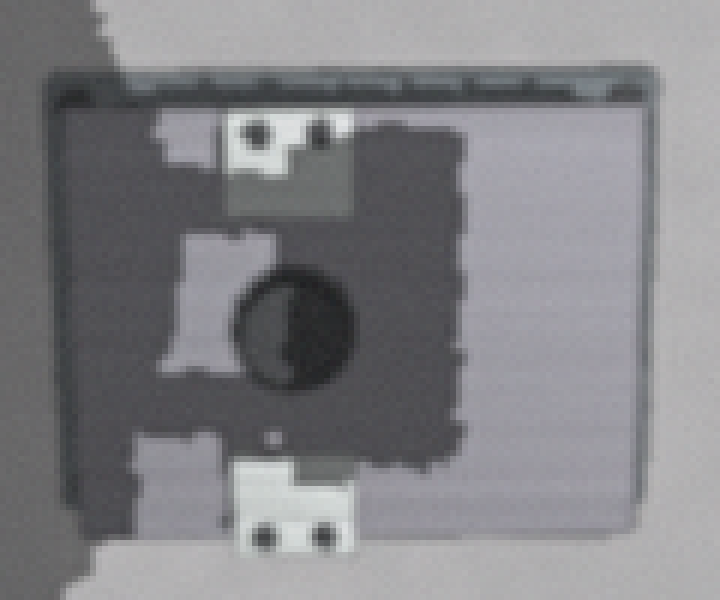

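Run:
```python
from h import *
K,T,c=load('w1')
f=lambda p:np.array(p)/6-.5+[200,115]
deck=f([(56,105),(643,105),(635,534),(76,538)])
lip=f([(226,217),(353,217),(356,458),(235,458)]) # inner corners
pl=f([(293,329)])
for H in (.058,.063,.068,.073,.078):
    d=ray(K,T,deck,H);l=ray(K,T,lip,H+.017);p=ray(K,T,pl,H+.012)[0]
    n=lambda a,b:np.linalg.norm(a-b)*1e3
    ang=lambda a,b:np.degrees(np.arctan2(*(b-a)[::-1]))
    print(H,'len %.1f %.1f wid %.1f %.1f gap %.1f %.1f liplen %.1f %.1f'%(n(d[0],d[1]),n(d[3],d[2]),n(d[0],d[3]),n(d[1],d[2]),n(l[0],l[3]),n(l[1],l[2]),n(l[0],l[1]),n(l[2],l[3])),
     'yaw %.1f %.1f w %.1f %.1f'%(ang(d[1],d[0]),ang(d[2],d[3]),ang(d[2],d[1])-0,ang(d[3],d[0])),'plunger',p.round(4),'lips',l.mean(0).round(4))
    # origin from deck centroid: x centre -13
# top view plunger triangulation
K2,T2,c2=load('t1')
print('top plunger',[ray(K2,T2,(160+540/5-.5,140+168/5-.5),H+.012).round(4) for H in (.058,.068,.078)])
# keeper seen here at z=.006 plate corners region
m=(cv2.cvtColor(c,cv2.COLOR_RGB2HSV)); np.set_printoptions(linewidth=250)
a=cv2.resize(c[110:175,10:95],None,fx=8,fy=8,interpolation=cv2.INTER_CUBIC);cv2.imwrite('pics/w1k.png',a[...,::-1])
```

```text
0.058 len 118.7 119.7 wid 90.6 89.7 gap 48.3 48.3 liplen 24.9 24.4 yaw 97.0 97.5 w 8.3 7.7 plunger [ 0.5915 -0.019 ] lips [ 0.5902 -0.0192]
0.063 len 117.1 118.0 wid 89.4 88.5 gap 47.6 47.6 liplen 24.5 24.1 yaw 97.0 97.5 w 8.3 7.7 plunger [ 0.5923 -0.019 ] lips [ 0.5909 -0.0192]
0.068 len 115.5 116.4 wid 88.2 87.3 gap 46.9 46.9 liplen 24.2 23.8 yaw 97.0 97.5 w 8.3 7.7 plunger [ 0.593 -0.019] lips [ 0.5917 -0.0192]
0.073 len 113.9 114.8 wid 86.9 86.0 gap 46.2 46.2 liplen 23.8 23.4 yaw 97.0 97.5 w 8.3 7.7 plunger [ 0.5937 -0.019 ] lips [ 0.5924 -0.0192]
0.078 len 112.3 113.1 wid 85.7 84.8 gap 45.5 45.5 liplen 23.4 23.1 yaw 97.0 97.5 w 8.3 7.7 plunger [ 0.5944 -0.019 ] lips [ 0.5932 -0.0192]
top plunger [array([[ 0.5877, -0.0193]]), array([[ 0.5853, -0.0188]]), array([[ 0.583 , -0.0183]])]
```

View pics/w1k.png

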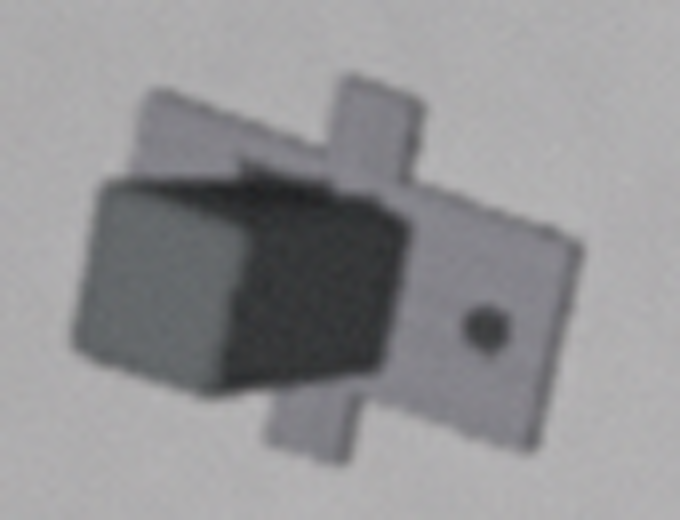

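Run:
```python
from h import *
K,T,c=load('w1')
f=lambda p:np.array(p)/8-.5+[10,110]
q=ray(K,T,f([(345,74),(423,103),(265,440),(347,465),(580,242),(537,450),(153,90)]),.006)
ang=lambda a,b:np.degrees(np.arctan2(*(b-a)[::-1]))
print(q.round(4)); print('centre wings',q[:4].mean(0),'diag',(q[5]+q[6])/2)
print('yaw long',ang(q[4],q[6]),'end',ang(q[5],q[4])+90,'wings',ang(q[2:4].mean(0),q[:2].mean(0))+90)
print(np.linalg.norm(q[4]-q[6]),np.linalg.norm(q[4]-q[5]))
```

```text
[[0.6188 0.2561]
 [0.6155 0.243 ]
 [0.5533 0.2724]
 [0.5506 0.2581]
 [0.5951 0.2164]
 [0.5574 0.2244]
 [0.612  0.2891]]
centre wings [0.58454658 0.25740178] diag [0.58474004 0.25671231]
yaw long 76.8921672556829 end 78.00187956445859 wings 76.46958470560264
0.07463507405393795 0.03849749035468377
```

Emit:
{"method": "step_arm", "body": {"series": [[94,[0,0,0],[0,0,10]],[94,[0,0,0],[0,0,10]],[94,[-9,-47,17],[0,0,0]],[94,[-9,-47,17],[0,0,0]],[94,[-9,-47,17],[0,0,0]],[94,[-9,-47,17],[0,0,0]],[94,[-9,-47,18],[0,0,0]],[94,[-10,-45,18],[0,0,0]]]}}

```text
clock: 2.95
tcp_pos: [0.5857, 0.2551, 0.1621]
tool_rot: [3.141, -0.001, -0.23]
force: [0.4, -0.3, 0.4]
width: 0.0946
finger_force: 0.0
```

Emit:
{"method": "step_arm", "body": {"series": [[70,[0,0,0],[0,0,0]],[70,[0,0,0],[0,0,0]]]}}

```text
clock: 3.2
tcp_pos: [0.5857, 0.254, 0.1626]
tool_rot: [3.141, -0.001, -0.229]
force: [0.5, 0.5, -0.5]
width: 0.0774
finger_force: 0.0
```

Run:
```python
from h import *
s=ctrl.sense();print(s['clock'],s['tcp_pos'],np.degrees(s['tool_rot']))
K,T,c=snap('wrist','w2')
```

```text
3.2 [0.58571613 0.25397209 0.16264435] [ 1.79946870e+02 -3.05776024e-02 -1.31210994e+01]
```

View pics/w2.png

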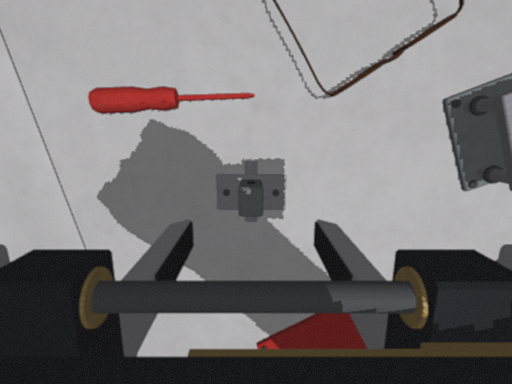

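The keeper is square in the view, its holes at (226,192) and (276,192), so the centre is near (251,192).

Run:
```python
from h import *
K,T,c=load('w2')
g=cv2.cvtColor(c,cv2.COLOR_RGB2GRAY)
def dark(x,y):
    w=255-g[y-6:y+7,x-6:x+7].astype(float); w=np.clip(w-np.median(w)-8,0,None); yy,xx=np.mgrid[y-6:y+7,x-6:x+7]
    return [(w*xx).sum()/w.sum(),(w*yy).sum()/w.sum()]
h=np.array([dark(226,192),dark(276,192)]);print(h)
q=ray(K,T,h,.006);m=q.mean(0);d=q[0]-q[1]
print(q,m,np.degrees(np.arctan2(d[1],d[0])),np.linalg.norm(d))
s=ctrl.sense();Rt=R.from_euler('xyz',s['tool_rot']).as_matrix();print('tool shift',Rt.T@(np.r_[m,.032]-s['tcp_pos']))
```

```text
[[226.02461899 192.11723329]
 [275.30282486 192.39435028]]
[[0.59004818 0.28505717]
 [0.57745653 0.23259407]] [0.58375236 0.25882562] 76.50374466871274 0.05395301196060784
tool shift [-0.00335402 -0.00452624  0.1309058 ]
```

Emit:
{"method": "step_arm", "body": {"series": [[60,[-3,-4.5,20],[0,0,0.4]],[60,[0,0,35],[0,0,0]],[60,[0,0,35],[0,0,0]],[60,[0,0,25],[0,0,0]],[60,[0,0,15],[0,0,0]],[60,[0,0,0],[0,0,0]],[20,[0,0,0],[0,0,0]],[20,[0,0,0],[0,0,0]]], "squeeze": 50}}

```text
clock: 4.25
tcp_pos: [0.5837, 0.2614, 0.0334]
tool_rot: [-3.141, -0.001, -0.234]
force: [-0.4, 0.3, 1.3]
width: 0.0431
finger_force: 0.0
```

Emit:
{"method": "step_arm", "body": {"series": [[15,[0,0,0],[0,0,0]],[15,[0,0,0],[0,0,0]],[15,[0,0,0],[0,0,0]],[15,[0,0,0],[0,0,0]]]}}

```text
clock: 4.75
tcp_pos: [0.5834, 0.2611, 0.0327]
tool_rot: [3.141, -0.0, -0.234]
force: [-2.7, -2.5, 5.5]
width: 0.0234
finger_force: 50.0
```

Emit:
{"method": "step_arm", "body": {"series": [[15,[0,0,-15],[0,0,0]],[15,[0,0,-45],[0,0,0]],[15,[0,0,-50],[0,0,0]],[15,[0,0,-45],[0,0,0]],[15,[0,0,0],[0,0,-10.4]],[15,[0,0,0],[0,0,-10.4]],[15,[-4,35,0],[0,0,0]],[15,[-4,45,0],[0,0,0]]]}}

```text
clock: 5.75
tcp_pos: [0.5853, 0.1809, 0.1883]
tool_rot: [-3.141, -0.001, 0.131]
force: [1.3, -0.1, -0.5]
width: 0.0235
finger_force: 50.0
```

Emit:
{"method": "step_arm", "body": {"series": [[15,[-4,45,0],[0,0,0]],[15,[-4,45,0],[0,0,0]],[15,[-4,45,0],[0,0,0]],[15,[-4,45,0],[0,0,0]],[15,[-4,35,0],[0,0,0]],[15,[0,12,0],[0,0,0]],[15,[0,0,0],[0,0,0]],[15,[0,0,0],[0,0,0]]]}}

```text
clock: 6.75
tcp_pos: [0.595, -0.0451, 0.1877]
tool_rot: [-3.141, -0.0, 0.131]
force: [0.3, -0.0, -1.2]
width: 0.0237
finger_force: 50.0
```

Run:
```python
from h import *
s=ctrl.sense();print(s['clock'],s['tcp_pos'],np.degrees(s['tool_rot']),s['force'],s['width'])
K,T,c=snap('wrist','w3')
cv2.imwrite('pics/w3c.png',cv2.resize(c[60:240,130:370],None,fx=3,fy=3,interpolation=cv2.INTER_NEAREST)[...,::-1])
```

```text
6.75 [ 0.59502092 -0.04511888  0.18771294] [-1.79965025e+02 -1.54075616e-02  7.50373510e+00] [ 0.30567126 -0.03739892 -1.16571181] 0.023690361479498576
```

View pics/w3c.png

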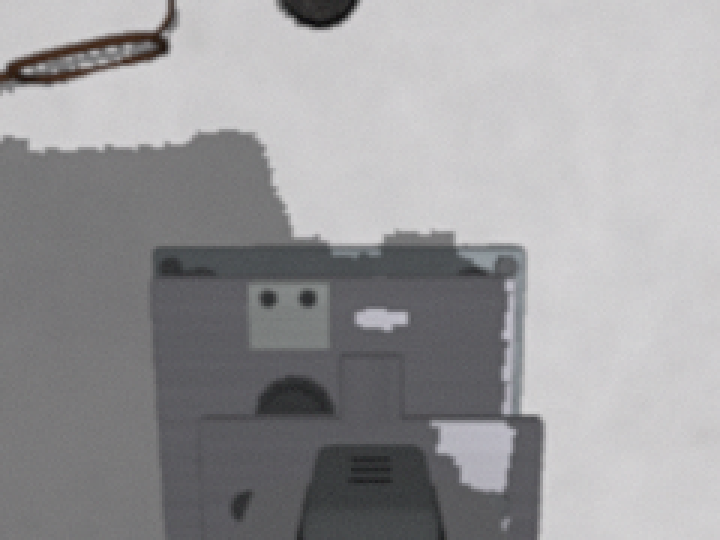

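Run:
```python
from h import *
K,T,c=load('w3')
f=lambda p:np.array(p)/3-.5+[130,60]
ang=lambda a,b:np.degrees(np.arctan2(*(b-a)[::-1]))
k=ray(K,T,f([(200,416),(543,416),(340,355),(403,355)]),.161)
print('keeper yaw',ang(k[1],k[0]),ang(k[3],k[2]),'len',np.linalg.norm(k[1]-k[0]),np.linalg.norm(k[3]-k[2]))
th=np.radians(97.4); u=np.array([np.cos(th),np.sin(th)]);v=np.array([-u[1],u[0]])
tcp=np.array([.59502,-.04512])
print('keeper centre rel tcp (base x,y): plate', [(k[:2].mean(0)-tcp)@u,(k[:2].mean(0)-tcp)@v+.020],'wing',[(k[2:].mean(0)-tcp)@u,(k[2:].mean(0)-tcp)@v+.034])
for H in (.058,.060,.063):
    d=ray(K,T,f([(152,277),(512,277)]),H); l=ray(K,T,f([(248,350),(330,350)]),H+.017)
    print(H,'deck yaw',ang(d[1],d[0]),np.linalg.norm(d[1]-d[0]),'lip',ang(l[1],l[0]),np.linalg.norm(l[1]-l[0]))
    print(' origin rel tcp by deck',[(d.mean(0)-tcp)@u+.013,(d.mean(0)-tcp)@v+.045],'lip',[(l.mean(0)-tcp)@u,(l.mean(0)-tcp)@v+.024])
```

```text
keeper yaw 97.47930567941957 97.47009472810875 len 0.07409188844795288 0.013390370987735689
keeper centre rel tcp (base x,y): plate [np.float64(0.001145133341230227), np.float64(-0.0023201890019798124)] wing [np.float64(0.0011419949118771163), np.float64(-0.0016606371796751423)]
0.058 deck yaw 97.45873872932562 0.11644517697322793 lip 97.46935282098609 0.025449660539538194
 origin rel tcp by deck [np.float64(0.027128144680748065), np.float64(0.0014035563153957861)] lip [np.float64(0.02687766395834291), np.float64(0.0014861356709857387)]
0.06 deck yaw 97.45873872932556 0.11564028181296462 lip 97.46935282098637 0.025262765998131723
 origin rel tcp by deck [np.float64(0.027036371696053274), np.float64(0.0012384517228352099)] lip [np.float64(0.026686533795635504), np.float64(0.0011559009878197996)]
0.063 deck yaw 97.45873872932562 0.11443293907256968 lip 97.4693528209862 0.02498242418602198
 origin rel tcp by deck [np.float64(0.026898712219011085), np.float64(0.0009907948339944739)] lip [np.float64(0.026399838551574396), np.float64(0.0006605489630709498)]
```

Emit:
{"method": "step_arm", "body": {"series": [[15,[-3,2,15],[0,0,0]],[15,[0,0,25],[0,0,0]],[15,[0,0,20],[0,0,0]],[15,[0,0,6],[0,0,0]],[15,[0,0,3],[0,0,0]],[15,[0,0,2],[0,0,0]],[15,[0,0,0],[0,0,0]]]}}

```text
clock: 7.68
tcp_pos: [0.5925, -0.0492, 0.1168]
tool_rot: [3.141, -0.001, 0.129]
force: [0.2, 0.0, -1.5]
width: 0.024
finger_force: 50.0
```

Emit:
{"method": "step_arm", "body": {"series": [[15,[0,0,1],[0,0,0]],[15,[0,0,1],[0,0,0]],[15,[0,0,1],[0,0,0]],[15,[0,0,1],[0,0,0]],[15,[0,0,1],[0,0,0]],[15,[0,0,1],[0,0,0]]]}}

```text
clock: 8.43
tcp_pos: [0.5923, -0.0492, 0.1104]
tool_rot: [-3.142, -0.0, 0.129]
force: [0.3, -0.3, -1.0]
width: 0.0235
finger_force: 50.0
```

Emit:
{"method": "step_arm", "body": {"series": [[15,[0,0,0.8],[0,0,0]],[15,[0,0,0.8],[0,0,0]],[15,[0,0,0.8],[0,0,0]],[15,[0,0,0.8],[0,0,0]],[15,[0,0,0.8],[0,0,0]],[15,[0,0,0.8],[0,0,0]],[15,[0,0,0.8],[0,0,0]],[15,[0,0,0.8],[0,0,0]]]}}

```text
clock: 9.43
tcp_pos: [0.5923, -0.0492, 0.1041]
tool_rot: [-3.142, -0.0, 0.129]
force: [-1.8, -0.0, 4.4]
width: 0.0235
finger_force: 50.0
```

Emit:
{"method": "step_arm", "body": {"series": [[15,[0,0,0.7],[0,0,0]],[15,[0,0,0.7],[0,0,0]],[15,[0,0,0.7],[0,0,0]],[15,[0,0,0.7],[0,0,0]],[15,[0,0,0.7],[0,0,0]]]}}

```text
clock: 10.05
tcp_pos: [0.5923, -0.0492, 0.1006]
tool_rot: [-3.142, -0.0, 0.129]
force: [-2.3, 0.3, 6.7]
width: 0.0236
finger_force: 50.0
```

Emit:
{"method": "step_arm", "body": {"series": [[15,[0,0,0.6],[0,0,0]],[15,[0,0,0.6],[0,0,0]],[15,[0,0,0.6],[0,0,0]],[15,[0,0,0.6],[0,0,0]]]}}

```text
clock: 10.55
tcp_pos: [0.5924, -0.0492, 0.0983]
tool_rot: [3.142, -0.0, 0.129]
force: [-3.3, -0.0, 7.8]
width: 0.0233
finger_force: 50.0
```

Emit:
{"method": "step_arm", "body": {"series": [[15,[0,0,0.6],[0,0,0]],[15,[0,0,0.6],[0,0,0]],[15,[0,0,0.6],[0,0,0]]]}}

```text
clock: 10.92
tcp_pos: [0.5924, -0.0492, 0.0966]
tool_rot: [3.142, -0.0, 0.129]
force: [-3.1, -0.2, 8.6]
width: 0.0236
finger_force: 50.0
```

Emit:
{"method": "step_arm", "body": {"series": [[15,[0,0,0.6],[0,0,0]],[15,[0,0,0.6],[0,0,0]]]}}

```text
clock: 11.18
tcp_pos: [0.5924, -0.0492, 0.0963]
tool_rot: [3.141, -0.0, 0.129]
force: [-14.3, -0.7, 32.0]
width: 0.0238
finger_force: 50.0
```

Emit:
{"method": "step_arm", "body": {"series": [[15,[0,0,0.6],[0,0,0]]]}}

```text
clock: 11.3
tcp_pos: [0.5924, -0.0491, 0.0962]
tool_rot: [3.141, -0.0, 0.129]
force: [-17.3, -0.8, 42.7]
width: 0.024
finger_force: 50.0
```

Emit:
{"method": "step_arm", "body": {"series": [[15,[0,0,0.6],[0,0,0]]]}}

```text
clock: 11.42
tcp_pos: [0.5925, -0.0492, 0.0962]
tool_rot: [3.141, -0.0, 0.129]
force: [-22.0, 0.7, 53.0]
width: 0.0236
finger_force: 50.0
```

Emit:
{"method": "step_arm", "body": {"series": [[15,[0,0,-1],[0,0,0]],[15,[0,0,-0.9],[0,0,0]],[15,[0,0,0],[0,0,0]]]}}

```text
clock: 11.8
tcp_pos: [0.5924, -0.0492, 0.0963]
tool_rot: [3.141, -0.0, 0.129]
force: [-5.5, 0.1, 12.3]
width: 0.0235
finger_force: 50.0
```

Emit:
{"method": "step_arm", "body": {"series": [[15,[0,-0.5,0.4],[0,0,0]],[15,[0,-1,0],[0,0,0]],[15,[0,-1.2,0],[0,0,0]],[15,[0,-1.2,0],[0,0,0]],[15,[0,-1.2,0],[0,0,0]]]}}

```text
clock: 12.42
tcp_pos: [0.5927, -0.0455, 0.0964]
tool_rot: [3.14, -0.002, 0.128]
force: [1.4, -7.0, 12.2]
width: 0.0237
finger_force: 50.0
```

Emit:
{"method": "step_arm", "body": {"series": [[15,[0,-1.2,0.3],[0,0,0]],[15,[0,-1.2,0],[0,0,0]],[15,[0,-1.2,0],[0,0,0]],[15,[0,-1.2,0],[0,0,0]]]}}

```text
clock: 12.92
tcp_pos: [0.5925, -0.041, 0.0963]
tool_rot: [3.139, -0.003, 0.128]
force: [2.0, -7.9, 14.9]
width: 0.0239
finger_force: 50.0
```

Run:
```python
from h import *
s=ctrl.sense();print(s['tcp_pos'],np.degrees(s['tool_rot']),s['force'],s['ft_torque'])
K,T,c=snap('wrist','w4')
cv2.imwrite('pics/w4c.png',cv2.resize(c[60:240,130:370],None,fx=3,fy=3,interpolation=cv2.INTER_NEAREST)[...,::-1])
```

```text
[ 0.59245939 -0.04096779  0.09634465] [ 1.79875624e+02 -1.68526188e-01  7.31828724e+00] [ 2.04450669 -7.93719174 14.8553881 ] [-1.80943712 -0.23765745  0.01160803]
```

View pics/w4c.png

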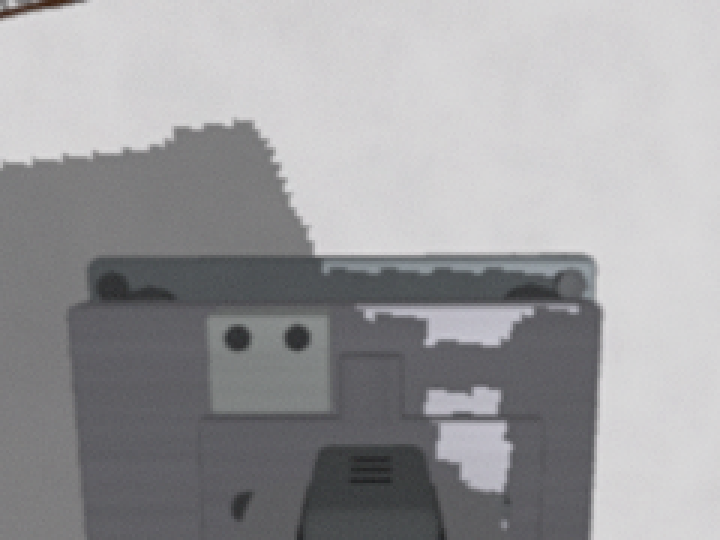

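Wing end at row 355 (cols 340–403), plate edge at row 416, lip at cols 208–330 with inner edge at row 413, deck edge at row 305.

Run:
```python
from h import *
K,T,c=load('w4');H=.0632
f=lambda p:np.array(p)/3-.5+[130,60]
ang=lambda a,b:np.degrees(np.arctan2(*(b-a)[::-1]))
th=np.radians(97.4); u=np.array([np.cos(th),np.sin(th)]);v=np.array([-u[1],u[0]]);tcp=np.array([.59246,-.04097])
def go(n,p,z,dx,dy):
    q=ray(K,T,f(p),z);m=q.mean(0)-tcp;print(n,'yaw %.2f len %.4f'%(ang(q[1],q[0]),np.linalg.norm(q[0]-q[1])),'x %.4f y %.4f'%(m@u+dx,m@v+dy))
go('plate',[(200,416),(543,416)],H+.006,0,.02)
go('wing',[(340,355),(403,355)],H+.006,0,.034)
go('deck',[(69,305),(601,305)],H,.013,.045)
go('lip',[(211,413),(330,413)],H+.017,0,.024)
```

```text
plate yaw 97.25 len 0.0743 x 0.0010 y -0.0023
wing yaw 97.26 len 0.0134 x 0.0010 y -0.0016
deck yaw 97.26 len 0.1155 x 0.0218 y -0.0006
lip yaw 97.25 len 0.0242 x 0.0216 y -0.0016
```

Emit:
{"method": "step_arm", "body": {"series": [[15,[-0.3,-1.2,0.1],[0,0,0]],[15,[-0.3,-1.2,0],[0,0,0]],[15,[0,-1.2,0],[0,0,0]],[15,[0,-1.2,0],[0,0,0]],[15,[0,-1.2,0],[0,0,0]]]}}

```text
clock: 13.6
tcp_pos: [0.5913, -0.0351, 0.0963]
tool_rot: [3.139, -0.003, 0.128]
force: [2.0, -7.3, 15.7]
width: 0.0239
finger_force: 50.0
```

Emit:
{"method": "step_arm", "body": {"series": [[15,[0,-1.2,0],[0,0,0]],[15,[0,-1.2,0],[0,0,0]],[15,[0,-1.2,0],[0,0,0]],[15,[0,-1.2,0],[0,0,0]],[15,[0,-1.2,0],[0,0,0]]]}}

```text
clock: 14.22
tcp_pos: [0.5905, -0.0292, 0.0964]
tool_rot: [3.139, -0.003, 0.128]
force: [2.0, -8.3, 16.1]
width: 0.0237
finger_force: 50.0
```

Emit:
{"method": "step_arm", "body": {"series": [[15,[0,-1.2,0],[0,0,0]],[15,[0,-1.2,0],[0,0,0]],[15,[0,-1.2,0],[0,0,0]],[15,[0,-1.2,0],[0,0,0]],[15,[0,-1.2,0],[0,0,0]]]}}

```text
clock: 14.85
tcp_pos: [0.5897, -0.0233, 0.0964]
tool_rot: [3.139, -0.003, 0.128]
force: [1.7, -9.0, 17.6]
width: 0.024
finger_force: 50.0
```

Remaining about 4 mm; slower now.

Emit:
{"method": "step_arm", "body": {"series": [[15,[0,-0.8,0],[0,0,0]],[15,[0,-0.8,0],[0,0,0]],[15,[0,-0.6,0],[0,0,0]]]}}

```text
clock: 15.22
tcp_pos: [0.5894, -0.0211, 0.0964]
tool_rot: [3.139, -0.003, 0.128]
force: [2.5, -8.9, 16.4]
width: 0.0235
finger_force: 50.0
```

Emit:
{"method": "step_arm", "body": {"series": [[15,[0,-0.6,0],[0,0,0]],[15,[0,-0.6,0],[0,0,0]]]}}

```text
clock: 15.48
tcp_pos: [0.5893, -0.0199, 0.0964]
tool_rot: [3.139, -0.003, 0.128]
force: [1.5, -7.9, 16.6]
width: 0.0235
finger_force: 50.0
```

Emit:
{"method": "step_arm", "body": {"series": [[15,[0,-0.6,0],[0,0,0]],[15,[0,-0.6,0],[0,0,0]]]}}

```text
clock: 15.72
tcp_pos: [0.5892, -0.0191, 0.0964]
tool_rot: [3.139, -0.003, 0.128]
force: [2.1, -12.2, 17.6]
width: 0.0236
finger_force: 50.0
```

Emit:
{"method": "step_arm", "body": {"series": [[15,[0,-0.5,0],[0,0,0]]]}}

```text
clock: 15.85
tcp_pos: [0.5892, -0.019, 0.0964]
tool_rot: [3.138, -0.003, 0.127]
force: [3.4, -13.9, 17.5]
width: 0.0237
finger_force: 50.0
```

Emit:
{"method": "step_arm", "body": {"series": [[15,[0,-0.5,0],[0,0,0]],[15,[0,0,0],[0,0,0]]]}}

```text
clock: 16.1
tcp_pos: [0.5892, -0.019, 0.0964]
tool_rot: [3.138, -0.003, 0.127]
force: [2.9, -15.1, 16.8]
width: 0.0236
finger_force: 50.0
```

Emit:
{"method": "step_arm", "body": {"series": [[30,[0,0,0],[0,0,0]],[50,[0,0,0],[0,0,0]],[60,[0,0,0],[0,0,0]],[60,[0,0,0],[0,0,0]],[60,[0,0,0],[0,0,0]]]}}

```text
clock: 16.73
tcp_pos: [0.5873, -0.016, 0.095]
tool_rot: [-3.141, 0.0, 0.129]
force: [-0.7, 1.0, -0.2]
width: 0.0596
finger_force: 0.0
```

Emit:
{"method": "step_arm", "body": {"series": [[60,[0,0,-10],[0,0,0]],[60,[0,0,-30],[0,0,0]],[60,[0,0,-50],[0,0,0]],[60,[0,0,-40],[0,0,0]],[60,[0,0,0],[0,0,0]],[60,[0,0,0],[0,0,0]]]}}

```text
clock: 17.48
tcp_pos: [0.5871, -0.0161, 0.2248]
tool_rot: [3.142, 0.0, 0.129]
force: [0.4, 0.2, -0.4]
width: 0.0599
finger_force: 0.0
```

Run:
```python
from h import *
s=ctrl.sense();print(s['clock'],s['tcp_pos'],s['force'],s['width'])
K,T,c=snap('wrist','w5')
cv2.imwrite('pics/w5c.png',cv2.resize(c[110:230,180:330],None,fx=5,fy=5,interpolation=cv2.INTER_NEAREST)[...,::-1])
```

```text
17.475 [ 0.58707994 -0.01614884  0.22484032] [ 0.36708999  0.22786111 -0.36805555] 0.05993256911176183
```

View pics/w5c.png

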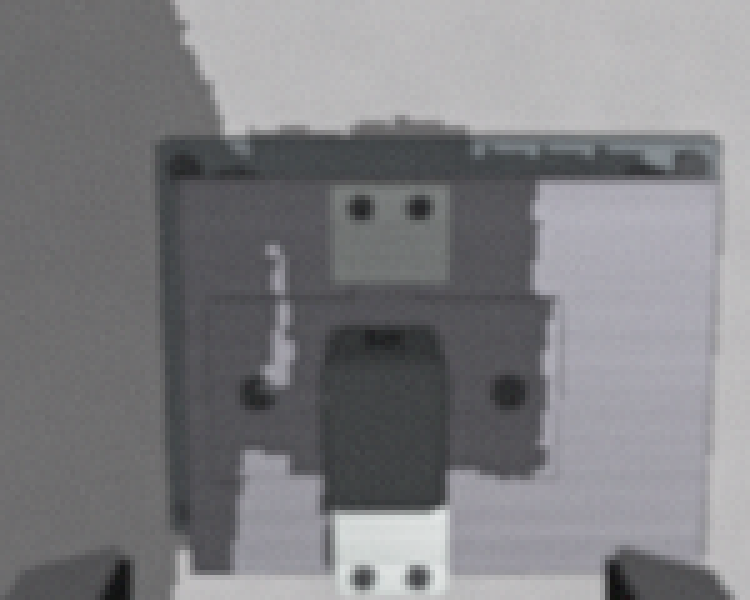

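The keeper sits centred under both lips: holes at crop (257,391) and (510,391), plate middle about 1.3 mm past the lips' middle, against the stops. It is clear of the gripper, so I'm handing in.

```bash
python3 -c "
from rig import ctrl
print(ctrl.job_done())"
```

```text
the job is handed in; nothing more can be done
None
```

The keeper is under both lips against the end stops and released, and the job is handed in at about 17.5 s. Contact peaked near 55 N at touch-down. The plate's spring-up behind the teeth is inferred, since the lips hide the wings from the camera.

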